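Check the stop button of the dairy laboratory's centrifuge station

TASK

Check the mushroom stop button on the grey control box: with the fingertips, press it straight in until it latches, and take the finger right off so that it is seen to stay in by itself. Then twist its head clockwise by pushing sideways on one of its wings until the latch lets go, and leave it sprung fully out and turned back. Do not grip or lift anything, do not push hard, and leave the start button and everything else on the bench alone.

Things in the scene. Friction and masses are not known exactly. Their poses are not given: they have to be found in the camera images.
- station: grey metal control box fixed to the bench, 130 (its x) x 200 (its y) x 75 mm tall; origin at the centre of its underside, z up. On its flat top: the mushroom stop button (axis at x = 0, y = +40 mm) and a small round start button (22 mm across in a 38 mm steel ring, at x = -20, y = -62 mm, its top 17 mm above the box's top).
- stop_top (a point): middle of the top of the stop button's black head (on its axis; z up, x along a wing; moves with the head). Head: round dome 48 mm across, through it a bar 104 long, 12 wide, 20 mm tall whose ends are the wings. The bar's top is level with this point, the dome's top 4 mm and underside 22 mm below. Out, it is 46 mm above the box's top and the wings lie along the box's x. Press here.
- stop_wing_end (a point): middle of the end face of one wing (the one on the +x side of the box when not twisted), 52 mm from the button's axis and 10 mm below stop_top; moves and turns with the head
- stop_press (a joint): how far the stop button is in, m: 0 = out (sprung out), 0.014 = end stop. It latches once pressed past about 0.0115 and then rests at about 0.011 when let go. A spring pushes it out (2 N rising to 5 N); 5 to 6 N on the head are enough to pass the latch.
- stop_twist (a joint): twist of the stop button's head, rad: 0 = at rest, grows clockwise seen from above up to 0.8 (end stop). It does not turn the other way. When latched in, the latch lets go at about 0.4 and the head springs out. A light spring (0.03 to 0.1 N m) turns it back to 0 when let go.
- start_c (a point): point in the start button's cap, 8.5 mm below its top; must not be pressed
- start (a joint): how far the start button is in, m: 0 = out, 0.005 = fully in
- tube_rack: loose aluminium rack with five glass tubes, 150 (its x) x 50 x 90 mm tall, beside the box on its +y side; origin at the centre of its underside
- beaker: loose glass beaker, 70 mm across, 85 mm tall, beyond the box; origin at the centre of its underside
- jar: loose glass jar, 56 mm across, 75 mm tall, beyond the box; origin at the centre of its underside
- bottle: loose white plastic bottle, 64 mm across, 150 mm tall, on the box's -y side; origin at the centre of its underside
- weight: loose brass balance weight, 36 mm across, 51 mm tall, in front of the box (robot side); origin at the centre of its underside
- spatula: loose steel spatula, 173 mm long, 10 mm thick, lying in front of the box (robot side); origin at its underside
Not all that is in view belongs to the job. Leave any purple or turquoise look-alike of the station alone.

How it is judged:
By the outcome, as a careful person would: the job done as asked, in the order asked, and still so for the second after the job is handed in, with the robot touching nothing.
It also fails if it takes over 38 s, if anything falls off the work surface, if the arm or the gripper's body presses on something with over 40 N, if the wrist force passes 120 N, or if a joint passes its speed limit or range.

ROBOT

A 6-joint arm with a two-finger parallel gripper is mounted at the origin on the work surface. World frame = base frame: x ahead of the robot, y to its left, z up, the work surface at z = 0. Lengths are in mm, angles in rad, forces in N, time in s.
With the tool pointing down it reaches from about 300 to 775 mm from the base axis. Payload 14.6 kg.
Tool frame: the origin (TCP) lies on the centre line of the jaws, within the pads' length; the fingertips stand 19 mm ahead of it and the grasp point (between the pads) is the TCP (bot.tip_reach is the distance from the TCP to the fingertips, in mm); y points along the fingers, x is the direction in which the jaws open and shut, and the axes are right-handed (so a half turn about y gives the same grasp; the last joint's range is limited). The gripper opens to 85 mm and grips with 20 to 120 N. Pads are 22 mm wide; open, the fingers measure 114 mm over their backs; the gripper's body (76 mm by 85 mm) begins 54 mm behind the grasp point. The pads swing forward as they close: fully open they stand 13 mm farther back than shut.
Start: joints at [-1.21, 0.3, 1.521, -0, 1.321, -0.067], TCP at [228.171, -500.428, 250.281] pointing down, gripper open.
Joint ranges: [-3.03, 3.03], [-0.79, 2.21], [0.23, 2.52], [-1.04, 4.18], [0, 3.07], [-2.55, 2.55]. Speed limits (rad/s): [2.22, 2.22, 2.57, 3.14, 3.14, 3.14].

INTERFACE

Orientations are given as a unit quaternion [w, x, y, z].
In Python, from rig import bot gives the robot as it stands. Calls block until the motion is done:
- bot.move_to(position, orientation): joint-space move of the TCP to a pose.
- bot.servo_line(position, attitude=None, speed=150, until_force=None): straight line of the TCP; attitude=None keeps the orientation; speed is the mean speed in mm/s. With until_force (N) it stops when the force on the tool has changed by that much, and returns True; else False.
- bot.move_joints(angles): joint-space move.
- bot.move_gripper(opening, grip_force=None): finger opening in mm; grip_force is the grip in N (None keeps the last); returns when the fingers have stopped.
- bot.dwell(seconds).
- bot.ik(position, orientation): joint angles nearest the present ones, or None.
- bot.read_state(): the state.
- bot.read_camera(name): name is "scene" or "top"; returns a dict with "image" (480x640x3 uint8, blue, green, red), "depth" (480x640 float32, mm along the optical axis (not along the pixel's ray), 0 where there is no reading), "fovy" (degrees; the focal length in pixels is half the picture's height over the tangent of half this angle, whatever the lens; pixels are square), "cx", "cy" (the principal point, pixels), "eye" and "attitude" of the camera in the world. Camera axes: x right, y down, z forward; pixel columns grow to the right and rows downward; lengths in mm; the calibration is good to about 2 mm. A picture is of the moment at which its call begins.
A pose or a line that the arm cannot do raises bot.MotionError and nothing moves.
- bot.finish_job(): hands the job in, once; it reports no verdict.
The state is a dict: "clock": time; "joint_positions": joint angles; "qvel": joint speeds; "effort": joint torques, N m; "ee_pos": TCP position; "tool_rot": TCP orientation; "ft_force": force on the tool from outside, world axes, zero at the start; "moment": the same for the moment, N m; "grip_width": finger opening in mm.
Only numpy, scipy, OpenCV 4.12 (cv2) and the standard library are available. Lean on these libraries where they do the work, as an engineer would, in place of code of your own. Each camera call takes 0.05 s, during which the arm holds its last target. There are 200 camera calls.

## Working session

There is one attempt and no reset: what is moved stays moved. The work goes in short steps, each a Python script; the robot and the scene stay as the last script left them, time stands still between calls to the robot, and variables do not carry over. Pictures are saved under pics/ and viewed, about 8 in all and at most 12, crops included, and the job is handed in when it is done.

```bash
ls; mkdir -p pics; cat > h.py <<'E'
import numpy as np, cv2
from scipy.spatial.transform import Rotation as R
from rig import bot
def cam(n):
    c=bot.read_camera(n); c['f']=240/np.tan(np.radians(c['fovy'])/2)
    w,x,y,z=c['attitude']; c['R']=R.from_quat([x,y,z,w]).as_matrix(); return c
def ray(c,u,v):
    return c['R']@np.array([(u-c['cx'])/c['f'],(v-c['cy'])/c['f'],1.])
def onplane(c,u,v,z):
    d=ray(c,u,v); e=np.array(c['eye']); return e+d*(z-e[2])/d[2]
def cloud(c):
    v,u=np.mgrid[:480,:640]; d=c['depth']
    p=np.stack([(u-c['cx'])/c['f']*d,(v-c['cy'])/c['f']*d,d],-1)
    return p@c['R'].T+np.array(c['eye'])
E
python3 - <<'E'
from h import *
for n in('scene','top'):
    c=cam(n); cv2.imwrite(f'pics/{n}0.png',c['image']); print(n,c['eye'],c['attitude'],c['fovy'],c['cx'],c['cy'],(c['depth']>0).mean())
    np.savez(f'{n}0.npz',**{k:c[k] for k in c})
s=bot.read_state(); print(s)
E
```

```text
pics
scene [1382.29485772   39.57951306  913.69670424] [-0.2480977   0.6125978   0.69195706 -0.29045979] 43.808484726123915 319.3491451224541 244.08892704065076 0.9960904947916667
top [433.44955802 -72.18786145 949.47832175] [-0.05965043  0.711592   -0.69930615  0.03239702] 55.58509594414424 312.7026075707643 238.96008743616233 0.99626953125
{'clock': 0.1, 'joint_positions': array([-1.20959543e+00,  3.00427084e-01,  1.52150540e+00,  2.34670865e-05,
        1.32070907e+00, -6.66231540e-02]), 'qvel': array([ 0.00029622, -0.00225034, -0.00118739, -0.00074249,  0.00027301,
        0.00171071]), 'effort': array([ 4.27028963e-04, -5.44377637e+01, -3.62369907e+01, -6.37805942e-05,
        3.05925889e-03,  2.10697601e-05]), 'ee_pos': array([ 228.11518564, -500.25903177,  249.77746482]), 'tool_rot': array([ 0.59497232, -0.5945176 ,  0.38275654, -0.38217037]), 'ft_force': array([-0.17589863, -0.02748267, -0.40560921]), 'moment': array([ 0.02248301,  0.02406499, -0.03491196]), 'grip_width': 85.51434359641345}
```

View pics/top0.png

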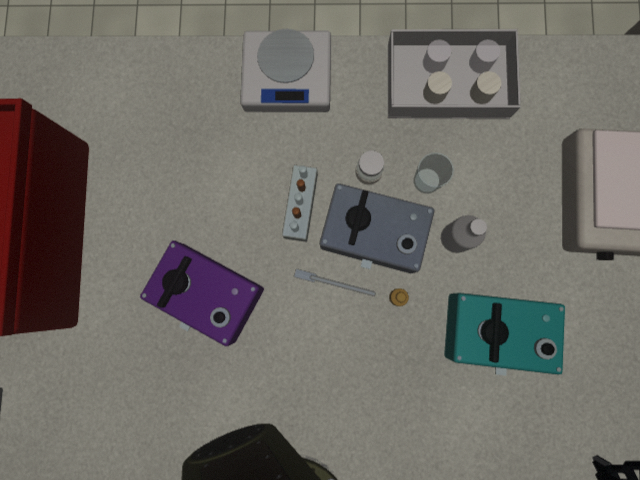

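View pics/scene0.png

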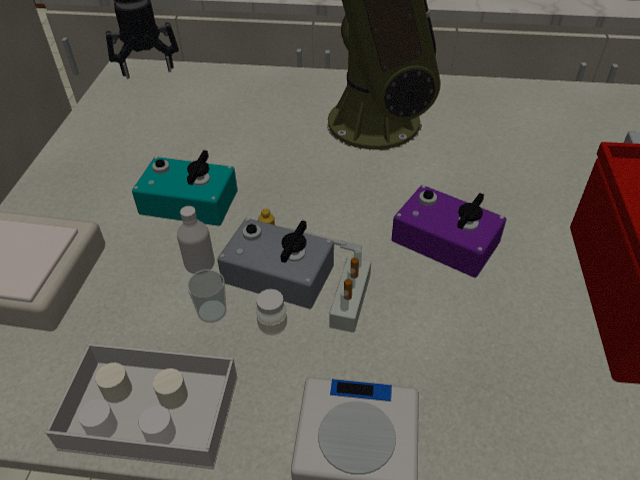

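The top view shows the grey box at about (377,228), with the stop head at (358,217), its wings running from (363,193) to (352,243), and the start button at (407,243). The tube rack is at (300,203), the bottle at (468,232), and the weight at (400,297). The scene view agrees, with the head at (294,243). I'll measure these next using depth.

```bash
python3 - <<'E'
from h import *
for n,(u0,v0) in (('top',(358,217)),('scene',(294,243))):
    c=dict(np.load(n+'0.npz')); P=cloud(c); im=c['image'].astype(int)
    vv,uu=np.mgrid[:480,:640]; near=np.hypot(uu-u0,vv-v0)<45
    m=near&(im.max(2)<50)&(P[...,2]>92)
    # box top
    b=near&(abs(P[...,2]-75)<6)
    print(n,'dark',m.sum(),'z pct',np.percentile(P[m][:,2],[5,50,95]),'boxz',np.median(P[b][:,2]))
    m8=m.astype(np.uint8); nl,l,st,ce=cv2.connectedComponentsWithStats(m8); k=l[v0,u0]; m=l==k
    q=P[m]; t=q[q[:,2]>np.percentile(q[:,2],95)-7][:,:2]
    r=cv2.minAreaRect(t.astype(np.float32)); print(r, t.mean(0))
    # box top rect
    big=(np.hypot(uu-u0,vv-v0)<110)&(abs(P[...,2]-75)<5)
    nl,l,st,ce=cv2.connectedComponentsWithStats(big.astype(np.uint8)); k=1+np.argmax(st[1:,4]); 
    print('box',cv2.minAreaRect(P[l==k][:,:2].astype(np.float32)),np.median(P[l==k][:,2]))
c=dict(np.load('top0.npz'))
for nm,u,v,z in(('axis',358,217,120),('w1',363.5,192,121),('w2',352,244,121),('start',407.5,243,92),('bottle',479,227,150),('jar',371,160,75),('beaker',436,165,85),('rack',303,172,90),('rack2',298,238,90),('weight',400,296,50)): print(nm,onplane(c,u,v,z).round(0))
E
```

```text
top dark 682 z pct [111.73900927 118.37594571 122.68824887] boxz 74.83989024241708
((531.9602661132812, -112.02510070800781), (39.00810623168945, 208.9110107421875), 78.5583724975586) [ 584.40527699 -121.45168631]
box ((575.7974853515625, -160.48974609375), (199.25369262695312, 129.90005493164062), 75.8056411743164) 74.85656004359214
scene dark 610 z pct [103.19234844 115.34218933 120.94516681] boxz 73.37712778450953
((963.46826171875, -56.65430450439453), (858.195556640625, 46.98265075683594), 9.806671142578125) [ 594.21348329 -120.45011418]
box ((578.6116943359375, -160.24014282226562), (199.23744201660156, 132.99337768554688), 76.09664154052734) 73.4080038622809
axis [ 584. -122.  120.]
w1 [ 631. -132.  121.]
w2 [ 534. -111.  121.]
start [ 541. -217.   92.]
bottle [ 563. -332.  150.]
jar [ 707. -149.   75.]
beaker [ 695. -274.   85.]
rack [677. -16.  90.]
rack2 [547. -10.  90.]
weight [ 442. -209.   50.]
```

```bash
cat >> h.py <<'E'
A=np.radians(75.95); BY=np.array([np.cos(A),np.sin(A),0]); BX=np.array([BY[1],-BY[0],0])
BC=np.array([576.8,-160.4,0])
def W(x,y,z): return BC+x*BX+y*BY+np.array([0,0,z])   # box x,y ; world z
def quat(s):
    x=s*BY; y=np.array([0,0,-1.]); q=R.from_matrix(np.stack([x,y,np.cross(x,y)],1)).as_quat(); return q[[3,0,1,2]]
def st():
    s=bot.read_state(); print(round(s['clock'],2),s['ee_pos'].round(1),s['ft_force'].round(2)); return s
E
python3 - <<'E'
from h import *
print(bot.tip_reach)
js=bot.read_state()['joint_positions']
best=None
for s in(1,-1):
    j=bot.ik(W(0,40,121+50+bot.tip_reach),quat(s)); print(s,None if j is None else np.round(j,2))
    if j is not None and (best is None or np.abs(j[5])<abs(best[1][5])): best=(s,j)
s=best[0]; open('sgn','w').write(str(s))
bot.move_gripper(0); print(bot.tip_reach); st()
bot.move_to(W(0,40,250+bot.tip_reach),quat(s)); st()
bot.servo_line(W(0,40,121+18+bot.tip_reach),speed=100); st(); bot.dwell(.2); st(); print(bot.read_state()['grip_width'])
c=cam('scene'); cv2.imwrite('pics/s1.png',cv2.resize(c['image'][150:330,180:420],None,fx=3,fy=3))
E
```

```text
19.0
1 [-0.27  0.46  1.44 -0.    1.24 -1.59]
-1 [-0.27  0.46  1.44 -0.    1.24  1.55]
19.0
0.87 [ 228.2 -500.4  250.3] [0.09 0.71 0.15]
2.76 [ 586.3 -122.3  269. ] [-0.2   0.25  0.63]
4.02 [ 586.8 -121.7  158.7] [ 0.22 -0.66  0.35]
4.22 [ 586.6 -121.6  158.4] [-0.46  0.09  0.05]
0.11599207525268743
```

View pics/s1.png

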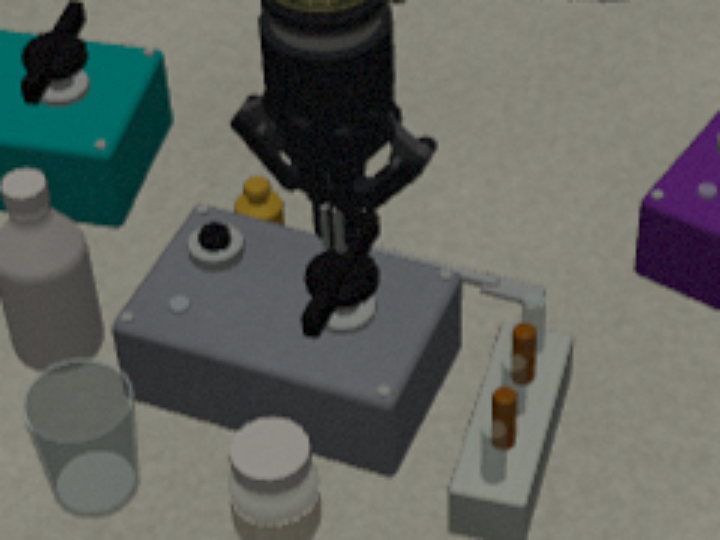

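The closed fingertips sit at about (335,245) in the crop, just above the head at (342,275), and well clear of everything else. I'll press slowly with a force guard.

```bash
python3 - <<'E'
from h import *
T=bot.tip_reach
print(bot.servo_line(W(0,40,124+T),speed=40,until_force=2.0)); st()
for z in (118,114,111,109.5,108.5,107.5,106.5,105.5):
    hit=bot.servo_line(W(0,40,z+T),speed=15,until_force=9)
    f=[bot.read_state()['ft_force'][2] for _ in range(1)]; s=st()
    if hit or s['ft_force'][2]>8.5: print('hit',z); break
bot.servo_line(W(0,40,150+T),speed=60); st()
E
```

```text
False
4.79 [ 586.5 -121.6  142.8] [0.53 0.12 0.37]
5.34 [ 586.7 -121.7  137.3] [ 1.87 -0.47  3.37]
5.76 [ 586.5 -121.6  132.8] [ 1.31 -0.11  2.71]
6.11 [ 586.3 -121.5  129.7] [ 2.16 -0.7  -0.34]
6.36 [ 586.4 -121.6  128.5] [-1.31  0.04  3.86]
6.61 [ 586.4 -121.6  127.5] [-1.5   1.43  4.37]
6.86 [ 586.5 -121.6  126.4] [-1.86  0.68  4.62]
7.11 [ 586.6 -121.6  126. ] [-4.6   1.07  8.53]
hit 106.5
7.98 [ 586.4 -121.6  168.6] [-0.32  0.49 -0.21]
```

Contact came near z = 120, and the end-stop force rise showed at tip z = 107, which is about 14 mm in. Now I'll take the finger well away and check that the button stays in.

```bash
cat >> h.py <<'E'
def headz(c):
    P=cloud(c); im=c['image'].max(2); d=(P-W(0,40,0)); r=np.hypot(d[...,0],d[...,1])
    m=(im<60)&(r<60)&(P[...,2]>85)&(P[...,2]<140)
    q=P[m]; r=r[m]; bar=q[(r<22)]; wing=q[r>30]
    ang=None
    if len(wing)>5:
        w=wing-W(0,40,0); x,y=w@BX,w@BY; ang=-np.median(np.arctan2(y*np.sign(x),abs(x)))
    print('n',m.sum(),'centre z',np.percentile(bar[:,2],[50,80,95]).round(1),'wing z',np.percentile(wing[:,2],[50,90]).round(1),'twist',ang)
E
python3 - <<'E'
from h import *
for n in('scene','top'): headz(dict(np.load(n+'0.npz')))
T=bot.tip_reach
bot.servo_line(W(42,70,175+T),speed=150); bot.dwell(.3); st()
c=cam('scene'); headz(c); cv2.imwrite('pics/s2.png',cv2.resize(c['image'][180:300,240:400],None,fx=4,fy=4))
E
```

```text
n 590 centre z [115.4 118.5 120.9] wing z [117.8 120.4] twist -0.013027080099482544
n 691 centre z [117.  120.3 122.4] wing z [120.7 122.6] twist -0.00019033253457894294
8.82 [ 634.2 -102.9  193.9] [ 0.41 -1.11 -0.08]
n 466 centre z [104.7 107.7 110. ] wing z [106.8 110. ] twist -0.050804531292636415
```

View pics/s2.png

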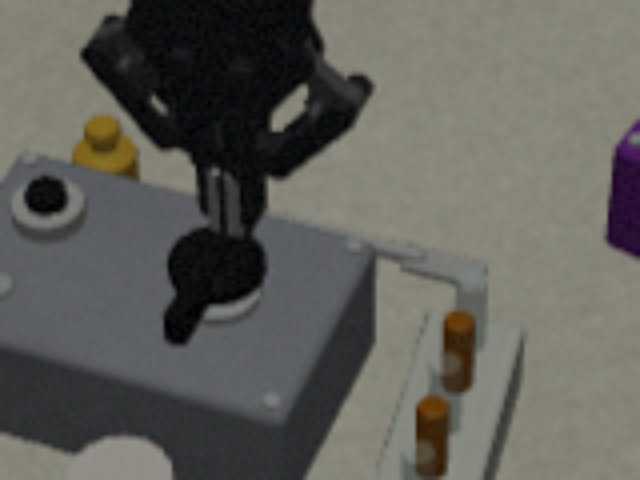

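The button is latched: head centre dropped from about 121 to 110 mm with the finger off it. In the crop the head is at (217,265), with its near wing at (180,320). Next I'll go down beside the +x wing on its +y side and push toward -y.

```bash
python3 - <<'E'
from h import *
T=bot.tip_reach; Z=95+T
print(bot.servo_line(W(42,72,Z),speed=100,until_force=4)); s=st()
hit=bot.servo_line(W(42,50,Z),speed=40,until_force=8); st()
for y in (47,44,41,38):
    hit=bot.servo_line(W(42,y,Z),speed=30,until_force=8)
    s=st(); c=cam('scene'); print(y,hit,'f_boxy',(s['ft_force']@BY).round(2)); headz(c)
    if hit: break
cv2.imwrite('pics/s3.png',cv2.resize(c['image'][180:300,240:400],None,fx=4,fy=4))
E
```

```text
False
9.82 [ 635.3 -100.8  114.7] [-0.5  -0.35  0.26]
10.52 [ 629.7 -122.1  114. ] [0.65 1.22 0.07]
10.77 [ 628.9 -124.9  113.9] [0.64 0.88 0.19]
47 False f_boxy 1.01
n 288 centre z [115.4 117.1 117.5] wing z [118.  136.4] twist -0.09528766618371218
11.07 [ 628.2 -128.   114. ] [0.31 2.56 0.04]
44 False f_boxy 2.56
n 295 centre z [117.3 118.9 119.8] wing z [118.  136.2] twist -0.01844621999144964
11.37 [ 627.5 -131.   114. ] [ 0.63  1.3  -0.16]
41 False f_boxy 1.41
n 289 centre z [117.8 120.  121.4] wing z [118.2 136.6] twist 0.0340022768601875
11.67 [ 626.7 -133.9  114. ] [0.01 1.57 0.59]
38 False f_boxy 1.53
n 294 centre z [118.7 120.4 122.4] wing z [118.6 137.2] twist 0.07852182846731626
```

View pics/s3.png

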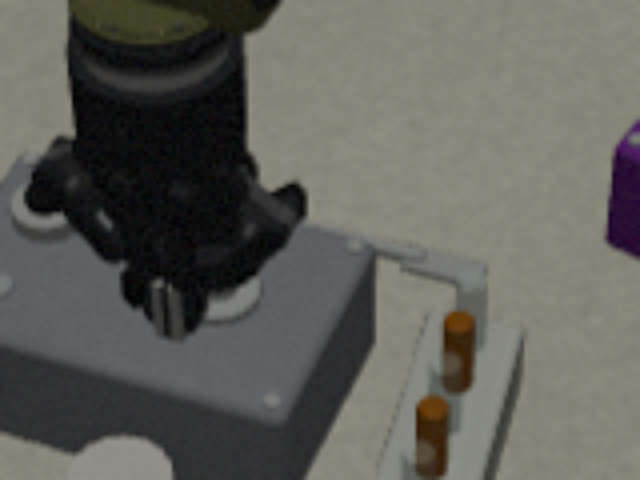

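The finger is at (168,310) in the crop and hides the head, so the readings here can't be trusted. I'll back off the way I came, go up clear and look.

```bash
python3 - <<'E'
from h import *
T=bot.tip_reach
bot.servo_line(W(42,76,95+T),speed=60)
bot.servo_line(W(42,76,175+T),speed=120)
bot.servo_line(W(-60,60,260+T),speed=180); bot.dwell(.3); st()
c=cam('scene'); headz(c); cv2.imwrite('pics/s4.png',cv2.resize(c['image'][170:320,200:400],None,fx=4,fy=4))
E
```

```text
14.51 [533.3 -87.6 278.4] [-0.08  0.33 -0.15]
n 587 centre z [115.2 118.5 120.6] wing z [117.4 120.4] twist -0.021232287806844347
```

View pics/s4.png

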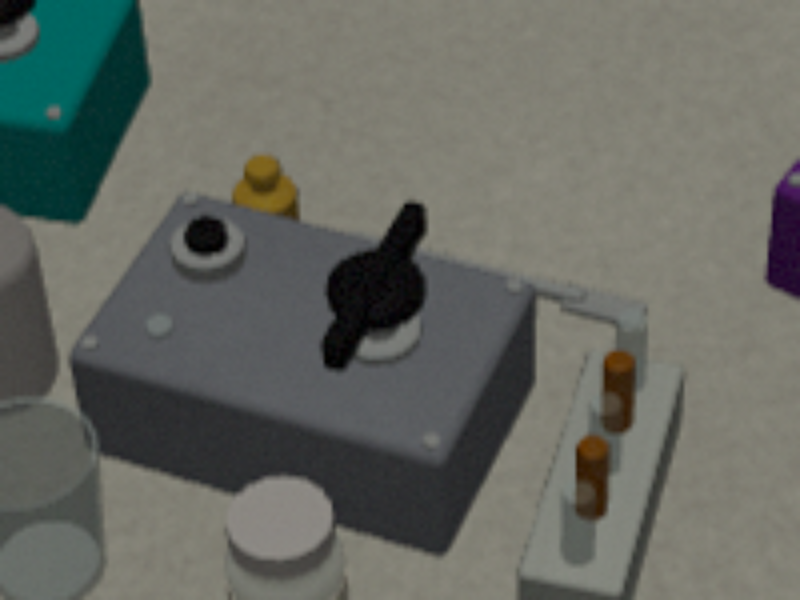

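The head at (376,288) in the crop is back at its starting height and its wings are turned back to about 0. The start button, weight, rack, jar and beaker look untouched, and the arm is clear.

```bash
python3 -c "
from rig import bot
print(bot.finish_job())"
```

```text
the job is handed in; nothing more can be done
None
```

The stop button was pressed until it latched, then twisted until the latch let go, and the job is handed in at about 14.6 s of the 38 s allowed.

- **Press:** I pushed the head straight in with the closed fingertips to about 14 mm, peaking at about 8.5 N. With the finger well clear it stayed in by itself: the head read about 11 mm lower (121 to 110 mm).
- **Twist:** I pushed the +x wing sideways in the clockwise direction, with about 1 to 2.5 N, then backed off the way I came. The finger hid the head during the push, so I did not see the moment the latch let go.
- **Final check:** With the arm clear, the head read 120.6 mm, against 120.9 mm at the start in the same camera. The twist read -0.02 rad, against -0.01 rad at the start, so it is fully out and turned back.
- **Surroundings:** The start button, weight, tube rack, jar and beaker looked unmoved in the last picture. The bottle was mostly, and the spatula partly, out of that crop, so I did not check them afterwards; no contact was expected there.

No check failed. The head heights and twist angles measured while the finger hid the head are not reliable, and I did not use them.

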